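Show where the red duck belongs

ROBOT

A 6-joint arm with a two-finger parallel gripper is mounted at the origin on the work surface. World frame = base frame: x ahead of the robot, y to its left, z up, the work surface at z = 0. Lengths are in mm, angles in rad, forces in N, time in s.
With the tool pointing down it reaches from about 375 to 900 mm from the base axis. Payload 3.1 kg.
Tool frame: the origin (TCP) lies between the finger pads, 19 mm behind the fingertips; this is the grasp point; z points along the fingers, y is the line along which they close (so a half turn about z gives the same grasp; the last joint's range is limited). The gripper opens to 85 mm and grips with 20 to 120 N. Pads are 22 mm wide; open, the fingers measure 114 mm over their backs; the gripper's body (76 mm by 85 mm) begins 54 mm behind the grasp point. The pads swing forward as they close: fully open they stand 13 mm farther back than shut.
Start: joints at [-1.379, 0.527, 1.433, -0, 1.181, -0.178], TCP at [226.497, -582.491, 250.01] pointing down, gripper open.
Joint ranges: [-3.08, 3.08], [-0.75, 2.2], [0.22, 2.44], [-1.43, 4.57], [0, 2.65], [-2.85, 2.85]. Speed limits (rad/s): [2.79, 2.79, 3.14, 3.14, 3.14, 3.14].

INTERFACE

Orientations are given as a 3x3 rotation matrix whose columns are the frame's x, y, z axes.
In Python, from station import telemetry, optics, order, nets gives the robot as it stands. The module is installed in compiled form; this text tells all that it offers.
- The arm moves only by the tool carry_out, never from a script. Its argument "targets" is a list of rows, each a list of 3 entries, a list of its own where there are three numbers: the shift along the tool's x, y, z scaled (see below), then the turn, a rotation vector about the tool's x, y, z scaled (see below), then the opening, from 0 (shut) to 1 (fully open). A call has exactly 10 rows; each row shifts and turns the commanded pose from where the row before left it, along the tool's axes as they then stand; what a row does not reach is not made up. The controller multiplies each number of a shift by 400 mm and each number of a turn by pi rad. A row lasts 1/12 s, in which the tool goes at most 41.7 mm and 7.16 degrees, less where a joint would pass 70% of its speed; a pose out of reach is approached as far as the arm can. A call with a number of a shift or a turn outside -1 to 1 is refused whole. A call with a gripper value outside its range is refused whole. The fingers move at their own pace and stop on an object; "newtons" is the grip in N (left out, the last holds). Time passes only in rows, so rows that do not move let the fingers close, or fill a call up. It gives the time, the measured TCP pose, the force, the opening and the grip force at its end, in the units of the state.
- telemetry.get_obs(): the state, without advancing time (a new reading comes with each control period).
- optics.read_camera(name): name is "side" or "top" or "wrist"; returns the picture (480x640x3 uint8, red, green, blue); there is no depth.
- optics.calibration(name): a dict with "fx", "fy", "cx", "cy" (pixels), "position" and "attitude" of the camera in the world. Camera axes: x right, y down, z forward; pixel columns grow to the right and rows downward; lengths in mm; the calibration is good to about 2 mm. A picture is of the moment at which its call begins: read the wrist's pose just before it. calibration takes no time and is no camera call; for the wrist camera it gives the pose at the moment of the call.
- order.finish_job(): hands the job in; it is judged then, once.
Trained networks look in the newest picture that a camera, given by its name, has taken for a name from the list of things; names that differ only in an ending like _2 or _b are one class to them, and where a whole thing is asked for, a point or a joint stands for the part that bears it (a point fixed in the world has none). Each returns a list of dicts, best first, with "confidence" (0 to 1); they miss things now and then, are a little off and sometimes report something else, mostly with a low value. They report only what shows in the picture. A call takes as long as a camera call.
- nets.silhouettes(camera, thing): "region" (480x640 bool, what is visible of it) and "at" ([row, column] in pixels, amid what is visible of it).
The state is a dict: "time_s": time; "joints": joint angles; "joint_vel": joint speeds; "effort": joint torques, N m; "eef_pos": TCP position; "eef_rot": TCP orientation; "contact_force": force on the tool from outside, world axes, zero at the start; "torque": the same for the moment, N m; "finger_gap": finger opening in mm; "gripper_force": force on a finger pad.
Only numpy, scipy, OpenCV 4.12 (cv2) and the standard library are available. Lean on these libraries where they do the work, as an engineer would, in place of code of your own. Each camera call takes 0.05 s, during which the arm holds its last target. There are 200 camera calls.

TASK

Show a child where the red duck belongs: with the fingers pointing down, point at the middle of the red duck piece on the table from two or three centimetres above it and stay there for two seconds, then point in the same way, for two seconds, at the middle of the top edge of the board with the duck-shaped hole. Touch nothing at all, do not point at or pass low over the other pieces and boards, and finish with the hand raised straight up until the fingertips are at least ten centimetres above that board.

Things in the scene. Friction and masses are not known exactly. Their poses are not given: they have to be found in the camera images.
- duck_top (a point): Chunky red painted wooden duck silhouette, about 65 x 55 mm, 24 mm thick, with an orange beak. Loose, 60 g, lying flat at any yaw. This point is the centre of its flat upper face, over the duck's body, 24 mm above the table; z is up.
- star_top (a point): Yellow five-pointed wooden star, about 64 mm across, 24 mm thick. Loose, 60 g, lying flat at any yaw. This point is the centre of its upper face, 24 mm above the table; z is up.
- frog_top (a point): Green varnished wooden frog silhouette, about 50 x 55 mm, 24 mm thick, with a round upright green knob (20 mm diameter, 22 mm tall) on it. Loose, 60 g, lying flat at any yaw. This point is the centre of its knob's top, 46 mm above the table; z is up.
- board_duck_top (a point): Upright plywood board, loose in a slot of the stand: 92 mm wide, 18 mm thick, 140 mm tall, with a duck-shaped dark hole outlined in red on both faces and its top edge painted red. This point is the middle of the top edge, 152 mm above the table; x is across the thickness, y along the width, z up.
- board_star_top (a point): Upright plywood board, loose in a slot of the stand: 92 mm wide, 18 mm thick, 140 mm tall, with a star-shaped dark hole outlined in yellow on both faces and its top edge painted yellow. This point is the middle of the top edge, 152 mm above the table; x is across the thickness, y along the width, z up.
- board_frog_top (a point): Upright plywood board, loose in a slot of the stand: 92 mm wide, 18 mm thick, 140 mm tall, with a frog-shaped dark hole outlined in green on both faces and its top edge painted green. This point is the middle of the top edge, 152 mm above the table; x is across the thickness, y along the width, z up.
- stand: Fixed slotted beech stand, 90 mm (x) by 340 mm (y), 45 mm high, with three slots in a row along its y, 106 mm apart, each holding one upright board whose underside is 12 mm above the table. Which board is in which slot varies. Origin at the centre of its underside.

How it is judged (in metres and radians):
On the way, in this order (a step that is already met when the one before it is completed fails the run):
1. the tool points down at the red duck piece from just above it and dwells there (horizontal distance between the grasp point and duck_top below 0.022 m and z of the grasp point in the frame of duck_top between 0.022 and 0.07 m and angle between the grasp point's own z axis and vertical above 2.5 rad), for 1.5 s.
2. the tool points down at the middle of the duck board's top edge from just above it and dwells there (horizontal distance between the grasp point and board_duck_top below 0.022 m and z of the grasp point in the frame of board_duck_top between 0.022 and 0.07 m and angle between the grasp point's own z axis and vertical above 2.5 rad), for 1.5 s.
At the end, for the whole second after the job is handed in: The tool point is raised at least 95 mm above the duck board's top edge and within 80 mm of it sideways, and all pieces and boards are within 5 mm of where they began (z of the grasp point in the frame of board_duck_top above 0.095 m and horizontal distance between the grasp point and board_duck_top below 0.08 m and distance of each of duck_top, star_top, frog_top, board_duck_top, board_star_top, board_frog_top from where it was at the start of the episode below 0.005 m); the robot touches nothing.
It fails at once if the robot touches anything (over 0.5 N) (contact force between any of the fingers, the arm and anything else above 0.5 N).
It fails at once if a piece or board is lifted, carried or shifted by more than 5 mm (distance of any of duck_top, star_top, frog_top, board_duck_top, board_star_top, board_frog_top from where it was at the start of the episode above 0.005 m).
It fails at once if the tool point comes within 25 mm sideways and less than 70 mm above the top of another piece or board ((horizontal distance between the grasp point and star_top below 0.025 m and z of the grasp point in the frame of star_top below 0.07 m) or (horizontal distance between the grasp point and frog_top below 0.025 m and z of the grasp point in the frame of frog_top below 0.07 m) or (horizontal distance between the grasp point and board_star_top below 0.025 m and z of the grasp point in the frame of board_star_top below 0.07 m) or (horizontal distance between the grasp point and board_frog_top below 0.025 m and z of the grasp point in the frame of board_frog_top below 0.07 m)).
It also fails if it takes over 38 s, if anything falls off the work surface, if the arm or the gripper's body presses on something with over 40 N, if the wrist force passes 120 N, or if a joint passes its speed limit or range.

## Working session

There is one attempt and no reset: what is moved stays moved. The work goes in short steps, Python scripts to look and compute and a tool call to move; the robot and the scene stay as the last step left them, time stands still between calls to the robot, and variables do not carry over. Pictures are saved under pics/ and viewed, at most 10 in all, crops included, and the job is handed in when it is done.

Besides the shell and the picture viewer there is one more tool, called after ">>>" in YAML: its name, and indented under it one key for each argument. carry_out: Moves the arm, as the interface text tells. Its arguments: {"type":"object","properties":{"targets":{"type":"array","items":{"type":"array"}},"newtons":{"type":"number"}},"required":["targets"]}

```bash
mkdir -p pics
cat > h.py <<'E'
import numpy as np, cv2
from station import telemetry, optics, order, nets
def ray(cam,px,z):
    c=optics.calibration(cam); R=np.array(c["attitude"]); p=np.array(c["position"])
    d=R@np.array([(px[1]-c["cx"])/c["fx"],(px[0]-c["cy"])/c["fy"],1.0])
    return p+d*(z-p[2])/d[2]
def proj(cam,X):
    c=optics.calibration(cam); q=np.array(c["attitude"]).T@(np.array(X)-c["position"])
    return [c["fy"]*q[1]/q[2]+c["cy"],c["fx"]*q[0]/q[2]+c["cx"]]
E
python3 - <<'E'
from h import *
o=telemetry.get_obs(); print(o["time_s"],o["eef_pos"],o["eef_rot"],o["finger_gap"])
for cam in("top","side"):
    im=optics.read_camera(cam); cv2.imwrite(f"pics/{cam}.png",im[:,:,::-1])
    c=optics.calibration(cam); print(cam,np.round(c["position"]),c["fx"],np.round(c["attitude"],2).tolist())
    for t,z in(("duck_top",24),("star_top",24),("frog_top",24),("board_duck_top",152),("board_star_top",152),("board_frog_top",152)):
        for d in nets.silhouettes(cam,t)[:2]:
            print(t,round(d["confidence"],2),np.round(d["at"]),d["region"].sum(),np.round(ray(cam,d["at"],z)))
E
```

```text
0.0 [ 226.3506929  -581.87683513  249.02594243] [[ 9.32043018e-01  3.62347388e-01 -4.27796717e-04]
 [ 3.62347463e-01 -9.32040739e-01  2.09212258e-03]
 [ 3.59351183e-04 -2.10495929e-03 -9.99997720e-01]] 85.55218030421895
top [ 452.   10. 1141.] 606.1210954741996 [[0.0, -1.0, 0.09], [-1.0, -0.0, 0.01], [-0.01, -0.09, -1.0]]
duck_top 0.89 [295. 256.] 641 [445. 138.  24.]
duck_top 0.59 [301. 322.] 727 [433.  16.  24.]
star_top 0.94 [283. 451.] 466 [ 467. -219.   24.]
frog_top 0.86 [299. 322.] 642 [436.  17.  24.]
board_duck_top 0.92 [192. 259.] 1180 [614. 121. 152.]
board_star_top 0.58 [190. 314.] 1121 [618.  31. 152.]
board_frog_top 0.6 [186. 377.] 1184 [624. -74. 152.]
side [298. 577. 524.] 508.02652917162254 [[-0.91, -0.22, 0.34], [-0.41, 0.48, -0.78], [0.01, -0.85, -0.53]]
duck_top 0.88 [397. 353.] 1687 [440. 156.  24.]
star_top 0.62 [254. 409.] 587 [ 468. -199.   24.]
frog_top 0.75 [337. 384.] 1192 [439.  33.  24.]
board_duck_top 0.62 [299. 230.] 3827 [590. 185. 152.]
board_star_top 0.67 [256. 269.] 2493 [594.  85. 152.]
board_frog_top 0.96 [226. 302.] 1928 [589.  -7. 152.]
```

View pics/top.png

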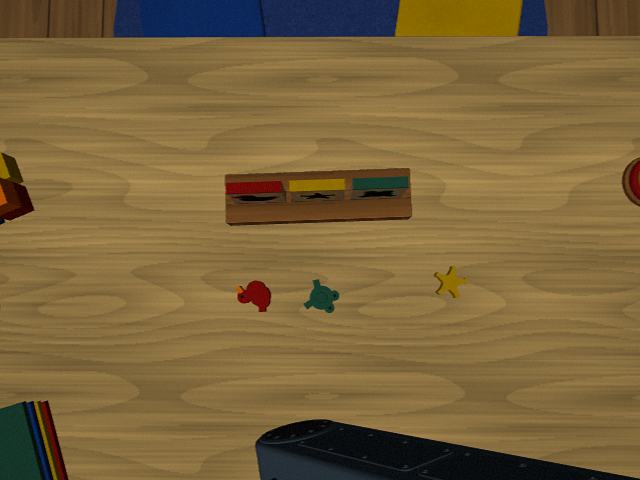

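View pics/side.png

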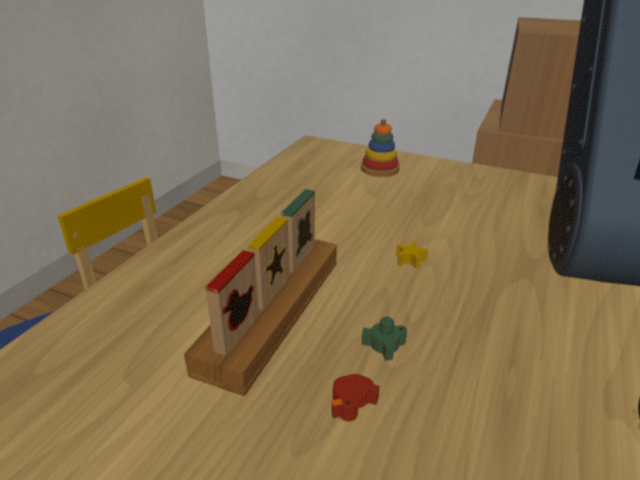

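The top view shows the red duck at about (row 295, col 256) with the frog beside it. The red-topped board is the leftmost one, with its edge around (187, 255). I'll measure both by colour.

Run:
```python
from h import *
for cam in("top","side"):
    im=cv2.imread(f"pics/{cam}.png"); h=cv2.cvtColor(im,cv2.COLOR_BGR2HSV)
    m=(((h[...,0]<6)|(h[...,0]>173))&(h[...,1]>180)&(h[...,2]>70)).astype(np.uint8)
    n,_,s,c=cv2.connectedComponentsWithStats(m)
    for i in range(1,n):
        if s[i,4]>150:
            at=c[i][::-1]; ys,xs=np.nonzero(_==i); r=cv2.minAreaRect(np.c_[xs,ys].astype(np.float32))
            print(cam,s[i],np.round(at),[np.round(ray(cam,at,z)[:2]) for z in(12,24,152)],np.round(r[0]),np.round(r[1]),"rectc@152",np.round(ray(cam,r[0][::-1],152)[:2]))
    if cam=="top":
        for n,b in(("yel",(186,317)),("grn",(183,381))): print(n,np.round(ray(cam,b,152)))
        crop=cv2.resize(im[170:320,215:425],None,fx=3.5,fy=3.5,interpolation=cv2.INTER_CUBIC); cv2.imwrite("pics/crop.png",crop)
```

```text
top [630 162  10  37 202] [181. 635.] [array([ 659., -570.]), array([ 657., -564.]), array([ 633., -498.])] [634. 180.] [36.  9.] rectc@152 [ 634. -497.]
top [226 181  56  13 624] [187. 253.] [array([647., 147.]), array([644., 146.]), array([622., 130.])] [253. 187.] [11. 55.] rectc@152 [623. 130.]
top [238 281  33  31 597] [295. 256.] [array([444., 140.]), array([444., 139.]), array([445., 124.])] [255. 294.] [31. 27.] rectc@152 [446. 125.]
top [ 42 402  23  78 251] [440.  52.] [array([179., 509.]), array([182., 503.]), array([213., 447.])] [ 53. 441.] [80.  3.] rectc@152 [212. 447.]
yel [624.  25. 152.]
grn [629. -81. 152.]
side [364 157  33  12 169] [164. 380.] [array([ 658., -601.]), array([ 649., -573.]), array([ 559., -279.])] [380. 163.] [32. 10.] rectc@152 [ 562. -283.]
side [207 251  47  41 582] [271. 230.] [array([743., -29.]), array([733., -15.]), array([622., 136.])] [231. 270.] [11. 55.] rectc@152 [621. 135.]
side [ 333  375   45   45 1080] [394. 353.] [array([445., 140.]), array([442., 150.]), array([405., 259.])] [355. 397.] [43. 45.] rectc@152 [402. 263.]
```

View pics/crop.png

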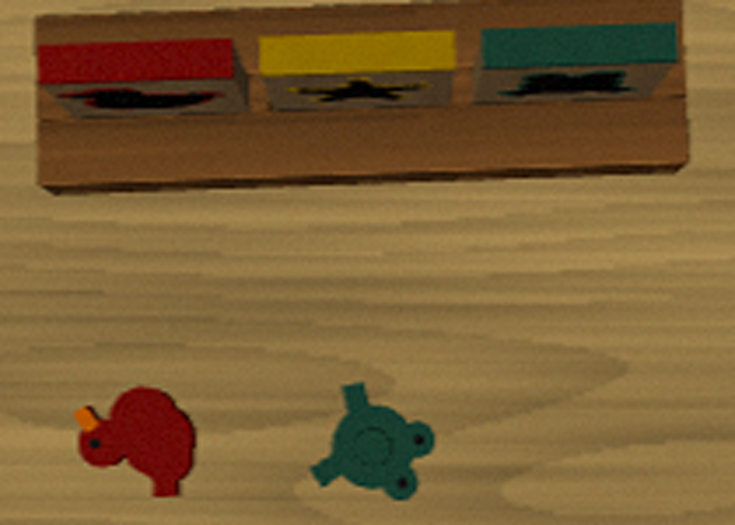

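>>> carry_out:
  targets:
    - [[0.02, -0.012, 0], [0, 0, 0], 0]
    - [[0.047, -0.026, 0], [0, 0, 0], 0]
    - [[0.06, -0.033, 0], [0, 0, 0], 0]
    - [[0.06, -0.033, 0], [0, 0, 0], 0]
    - [[0.06, -0.033, 0], [0, 0, 0], 0]
    - [[0.06, -0.033, 0], [0, 0, 0], 0]
    - [[0.06, -0.033, 0], [0, 0, 0], 0]
    - [[0.06, -0.033, 0], [0, 0, 0], 0]
    - [[0.06, -0.033, 0], [0, 0, 0], 0]
    - [[0.06, -0.033, 0], [0, 0, 0], 0]

```text
time_s: 1.53
eef_pos: [387.5, -388.8, 250.2]
eef_rot: [[0.932, 0.362, 0.0], [0.362, -0.932, 0.0], [0.0, -0.0, -1.0]]
contact_force: [1.2, 0.0, -0.9]
finger_gap: -0.3
gripper_force: 0.0
```

>>> carry_out:
  targets:
    - [[0.06, -0.033, 0], [0, 0, 0], 0]
    - [[0.06, -0.033, 0], [0, 0, 0], 0]
    - [[0.06, -0.033, 0], [0, 0, 0], 0]
    - [[0.06, -0.033, 0], [0, 0, 0], 0]
    - [[0.06, -0.033, 0], [0, 0, 0], 0]
    - [[0.05, -0.033, 0], [0, 0, 0], 0]
    - [[0.04, -0.04, 0], [0, 0, 0], 0]
    - [[0.012, -0.05, 0], [0, 0, 0], 0]
    - [[0.012, -0.05, 0], [0, 0, 0], 0]
    - [[0.012, -0.05, 0], [0, 0, 0], 0]

```text
time_s: 2.37
eef_pos: [489.1, -182.4, 250.0]
eef_rot: [[0.932, 0.363, -0.0], [0.363, -0.932, 0.0], [0.0, -0.0, -1.0]]
contact_force: [0.7, -0.5, 0.3]
finger_gap: -0.2
gripper_force: 0.0
```

>>> carry_out:
  targets:
    - [[0.012, -0.05, 0], [0, 0, 0], 0]
    - [[0.012, -0.05, 0], [0, 0, 0], 0]
    - [[0.012, -0.05, 0], [0, 0, 0], 0]
    - [[0.012, -0.05, 0], [0, 0, 0], 0]
    - [[0.012, -0.05, 0], [0, 0, 0], 0]
    - [[0.012, -0.05, 0], [0, 0, 0], 0]
    - [[0.012, -0.05, 0], [0, 0, 0], 0]
    - [[0.012, -0.05, 0], [0, 0, 0], 0]
    - [[0.01, -0.04, 0], [0, 0, 0], 0]
    - [[0, 0, 0], [0, 0, 0], 0]

```text
time_s: 3.2
eef_pos: [463.4, -1.7, 250.1]
eef_rot: [[0.931, 0.365, -0.001], [0.365, -0.931, 0.002], [-0.001, -0.002, -1.0]]
contact_force: [-1.0, 0.6, -0.5]
finger_gap: 0.1
gripper_force: 0.0
```

>>> carry_out:
  targets:
    - [[0.01, -0.042, 0], [0, 0, 0], 0]
    - [[0.01, -0.042, 0], [0, 0, 0], 0]
    - [[0.01, -0.042, 0], [0, 0, 0], 0]
    - [[0.01, -0.042, 0], [0, 0, 0], 0]
    - [[0.01, -0.042, 0], [0, 0, 0], 0]
    - [[0.01, -0.042, 0], [0, 0, 0], 0]
    - [[0.01, -0.042, 0], [0, 0, 0], 0]
    - [[0.01, -0.042, 0], [0, 0, 0], 0]
    - [[0, 0, 0], [0, 0, 0], 0]
    - [[0, 0, 0], [0, 0, 0], 0]

```text
time_s: 4.03
eef_pos: [446.1, 132.2, 250.1]
eef_rot: [[0.931, 0.364, 0.0], [0.364, -0.931, -0.001], [0.0, 0.001, -1.0]]
contact_force: [-1.1, 0.7, -0.2]
finger_gap: -0.3
gripper_force: 0.0
```

Run:
```python
from h import *
print(telemetry.get_obs()["eef_pos"])
im=optics.read_camera("wrist")
for d in nets.silhouettes("wrist","duck_top")[:2]: print(d["confidence"],np.round(d["at"]),np.round(ray("wrist",d["at"],24)))
for d in nets.silhouettes("wrist","board_duck_top")[:2]: print("b",d["confidence"],np.round(d["at"]),np.round(ray("wrist",d["at"],152)))
print(proj("wrist",[445,136,24]),proj("wrist",[622,132,152]))
im=im[:,:,::-1].copy()
for X in([445,136,24],[622,132,152]):
    r,c=proj("wrist",X); cv2.drawMarker(im,(int(c),int(r)),(255,0,255),0,15)
cv2.imwrite("pics/w.png",im)
```

```text
[446.0542968  132.17877511 250.10059268]
0.58 [206. 320.] [450. 139.  24.]
b 0.63 [ 19. 438.] [599. 123. 152.]
[np.float64(211.40513265279097), np.float64(321.0232908092235)] [np.float64(-32.16331192095549), np.float64(441.42427649218723)]
```

View pics/w.png

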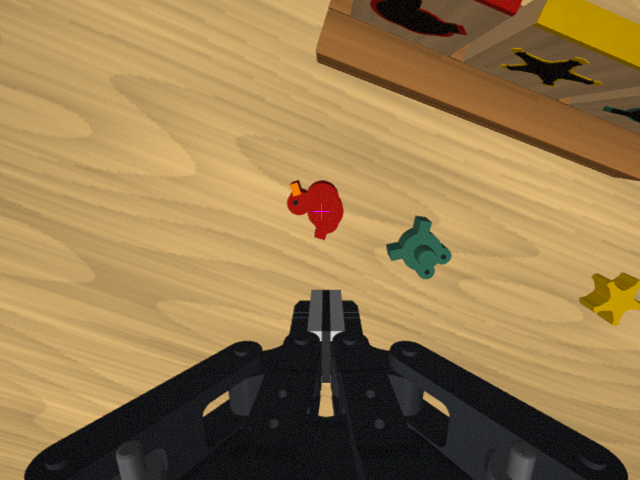

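The wrist picture confirms the duck body at about (206, 322), which agrees with the top view. The descent is clear, and the frog is well to the side.

>>> carry_out:
  targets:
    - [[0.006, -0.008, 0.02], [0, 0, 0], 0]
    - [[0, 0, 0.06], [0, 0, 0], 0]
    - [[0, 0, 0.07], [0, 0, 0], 0]
    - [[0, 0, 0.07], [0, 0, 0], 0]
    - [[0, 0, 0.07], [0, 0, 0], 0]
    - [[0, 0, 0.07], [0, 0, 0], 0]
    - [[0, 0, 0.05], [0, 0, 0], 0]
    - [[0, 0, 0.03], [0, 0, 0], 0]
    - [[0, 0, 0.012], [0, 0, 0], 0]
    - [[0, 0, 0], [0, 0, 0], 0]

```text
time_s: 5.02
eef_pos: [446.6, 135.4, 67.8]
eef_rot: [[0.932, 0.362, -0.003], [0.362, -0.932, -0.0], [-0.003, -0.001, -1.0]]
contact_force: [-0.2, -0.1, -0.1]
finger_gap: 0.0
gripper_force: 0.0
```

>>> carry_out:
  targets:
    - [[0, 0, 0], [0, 0, 0], 0]
    - [[0, 0, 0], [0, 0, 0], 0]
    - [[0, 0, 0], [0, 0, 0], 0]
    - [[0, 0, 0], [0, 0, 0], 0]
    - [[0, 0, 0], [0, 0, 0], 0]
    - [[0, 0, 0], [0, 0, 0], 0]
    - [[0, 0, 0], [0, 0, 0], 0]
    - [[0, 0, 0], [0, 0, 0], 0]
    - [[0, 0, 0], [0, 0, 0], 0]
    - [[0, 0, 0], [0, 0, 0], 0]

```text
time_s: 5.85
eef_pos: [447.2, 135.9, 69.2]
eef_rot: [[0.932, 0.362, -0.0], [0.362, -0.932, -0.0], [-0.0, -0.0, -1.0]]
contact_force: [-0.5, 0.0, -0.0]
finger_gap: -0.0
gripper_force: 0.0
```

>>> carry_out:
  targets:
    - [[0, 0, 0], [0, 0, 0], 0]
    - [[0, 0, 0], [0, 0, 0], 0]
    - [[0, 0, 0], [0, 0, 0], 0]
    - [[0, 0, 0], [0, 0, 0], 0]
    - [[0, 0, 0], [0, 0, 0], 0]
    - [[0, 0, 0], [0, 0, 0], 0]
    - [[0, 0, 0], [0, 0, 0], 0]
    - [[0, 0, 0], [0, 0, 0], 0]
    - [[0, 0, 0], [0, 0, 0], 0]
    - [[0, 0, 0], [0, 0, 0], 0]

```text
time_s: 6.68
eef_pos: [447.2, 135.9, 69.2]
eef_rot: [[0.932, 0.362, -0.0], [0.362, -0.932, 0.0], [-0.0, -0.0, -1.0]]
contact_force: [-1.0, 0.3, -1.0]
finger_gap: -0.1
gripper_force: 0.0
```

>>> carry_out:
  targets:
    - [[0, 0, 0], [0, 0, 0], 0]
    - [[0, 0, 0], [0, 0, 0], 0]
    - [[0, 0, 0], [0, 0, 0], 0]
    - [[0, 0, 0], [0, 0, 0], 0]
    - [[0, 0, 0], [0, 0, 0], 0]
    - [[0, 0, 0], [0, 0, 0], 0]
    - [[0, 0, 0], [0, 0, 0], 0]
    - [[0, 0, 0], [0, 0, 0], 0]
    - [[0, 0, 0], [0, 0, 0], 0]
    - [[0, 0, 0], [0, 0, 0], 0]

```text
time_s: 7.52
eef_pos: [447.2, 135.9, 69.2]
eef_rot: [[0.932, 0.362, 0.0], [0.362, -0.932, 0.0], [0.0, -0.0, -1.0]]
contact_force: [-0.3, 0.2, -1.5]
finger_gap: -0.2
gripper_force: 0.0
```

Run:
```python
from h import *
im=optics.read_camera("side"); cv2.imwrite("pics/s2.png",im[:,:,::-1])
```

```text
(no output)
```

View pics/s2.png

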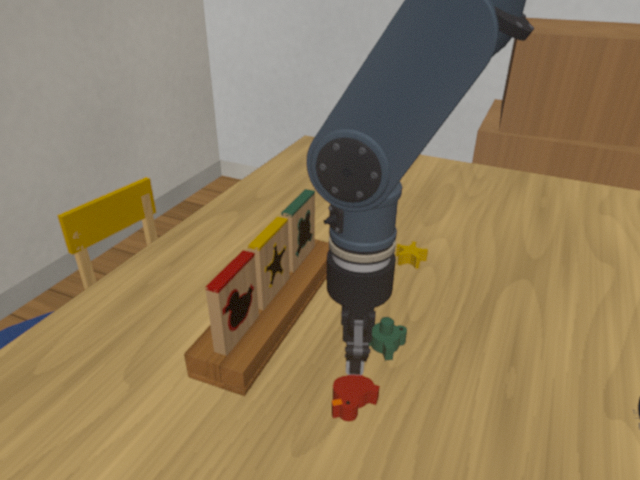

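The fingertips stand just above the duck at about (370, 355), with nothing touched. Next I'll lift and go above the red board.

>>> carry_out:
  targets:
    - [[0, 0, -0.02], [0, 0, 0], 0]
    - [[0, 0, -0.05], [0, 0, 0], 0]
    - [[0, 0, -0.07], [0, 0, 0], 0]
    - [[0, 0, -0.08], [0, 0, 0], 0]
    - [[0, 0, -0.08], [0, 0, 0], 0]
    - [[0, 0, -0.08], [0, 0, 0], 0]
    - [[0, 0, -0.08], [0, 0, 0], 0]
    - [[0, 0, -0.07], [0, 0, 0], 0]
    - [[0, 0, -0.05], [0, 0, 0], 0]
    - [[0, 0, -0.02], [0, 0, 0], 0]

```text
time_s: 8.4
eef_pos: [448.3, 136.1, 313.0]
eef_rot: [[0.932, 0.362, 0.007], [0.362, -0.932, 0.0], [0.007, 0.002, -1.0]]
contact_force: [0.4, 0.3, 0.1]
finger_gap: -0.0
gripper_force: 0.0
```

>>> carry_out:
  targets:
    - [[0.02, 0.008, 0], [0, 0, 0], 0]
    - [[0.05, 0.02, 0], [0, 0, 0], 0]
    - [[0.06, 0.025, 0], [0, 0, 0], 0]
    - [[0.06, 0.025, 0], [0, 0, 0], 0]
    - [[0.06, 0.025, 0], [0, 0, 0], 0]
    - [[0.06, 0.025, 0], [0, 0, 0], 0]
    - [[0.05, 0.02, 0], [0, 0, 0], 0]
    - [[0.03, 0.014, 0], [0, 0, 0], 0]
    - [[0.014, 0.006, 0], [0, 0, 0], 0]
    - [[0, 0, 0], [0, 0, 0], 0]

```text
time_s: 9.23
eef_pos: [622.8, 131.4, 306.6]
eef_rot: [[0.932, 0.362, -0.003], [0.362, -0.932, -0.0], [-0.003, -0.001, -1.0]]
contact_force: [-0.3, -1.2, -0.8]
finger_gap: -0.0
gripper_force: 0.0
```

Run:
```python
from h import *
print(telemetry.get_obs()["eef_pos"])
im=optics.read_camera("wrist")[:,:,::-1].copy()
for d in nets.silhouettes("wrist","board_duck_top")[:2]: print("b",d["confidence"],np.round(d["at"]),np.round(ray("wrist",d["at"],152)))
h=cv2.cvtColor(im,cv2.COLOR_BGR2HSV)
m=(((h[...,0]<6)|(h[...,0]>173))&(h[...,1]>180)&(h[...,2]>70)).astype(np.uint8)
n,L,s,c=cv2.connectedComponentsWithStats(m)
for i in range(1,n):
    if s[i,4]>300:
        r=cv2.minAreaRect(np.argwhere(L==i)[:,::-1].astype(np.float32)); print(s[i],r,np.round(ray("wrist",r[0][::-1],152)))
r,c=proj("wrist",[622,132,152]); cv2.drawMarker(im,(int(c),int(r)),(255,0,255),0,15)
cv2.imwrite("pics/w2.png",im)
```

```text
[622.78085858 131.43414287 306.6037814 ]
b 0.86 [218. 328.] [631. 134. 152.]
[ 274  200  109   54 2342] ((327.5000305175781, 226.50001525878906), (108.7823486328125, 22.135942459106445), 18.434947967529297) [624. 132. 152.]
[ 249  294   44   47 1242] ((270.05865478515625, 316.79656982421875), (42.76842498779297, 45.25978469848633), 4.763641834259033) [524. 150. 152.]
```

View pics/w2.png

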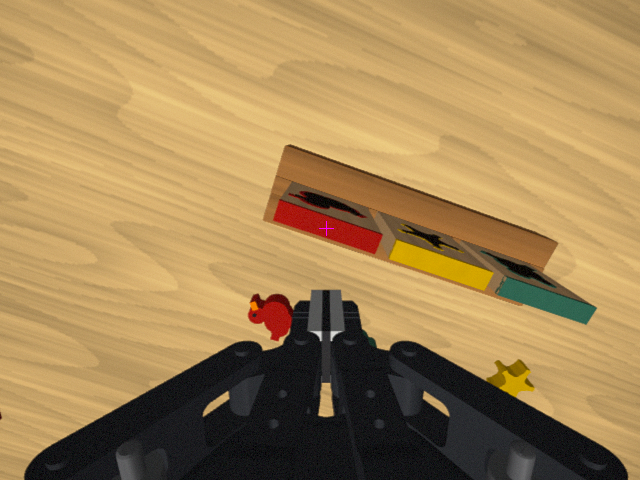

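The red top edge is centred at (226, 327), which gives (624, 132). The arm is already directly above it, so I'll descend 112 mm.

>>> carry_out:
  targets:
    - [[0, 0, 0.02], [0, 0, 0], 0]
    - [[0, 0, 0.04], [0, 0, 0], 0]
    - [[0, 0, 0.05], [0, 0, 0], 0]
    - [[0, 0, 0.05], [0, 0, 0], 0]
    - [[0, 0, 0.05], [0, 0, 0], 0]
    - [[0, 0, 0.04], [0, 0, 0], 0]
    - [[0, 0, 0.02], [0, 0, 0], 0]
    - [[0, 0, 0.01], [0, 0, 0], 0]
    - [[0, 0, 0], [0, 0, 0], 0]
    - [[0, 0, 0], [0, 0, 0], 0]

```text
time_s: 10.17
eef_pos: [622.4, 131.9, 197.9]
eef_rot: [[0.932, 0.362, 0.001], [0.362, -0.932, 0.0], [0.001, 0.0, -1.0]]
contact_force: [-0.8, 0.7, 0.4]
finger_gap: 0.0
gripper_force: 0.0
```

>>> carry_out:
  targets:
    - [[0, 0, 0], [0, 0, 0], 0]
    - [[0, 0, 0], [0, 0, 0], 0]
    - [[0, 0, 0], [0, 0, 0], 0]
    - [[0, 0, 0], [0, 0, 0], 0]
    - [[0, 0, 0], [0, 0, 0], 0]
    - [[0, 0, 0], [0, 0, 0], 0]
    - [[0, 0, 0], [0, 0, 0], 0]
    - [[0, 0, 0], [0, 0, 0], 0]
    - [[0, 0, 0], [0, 0, 0], 0]
    - [[0, 0, 0], [0, 0, 0], 0]

```text
time_s: 11.0
eef_pos: [622.2, 131.8, 197.2]
eef_rot: [[0.932, 0.362, -0.0], [0.362, -0.932, 0.0], [-0.0, -0.0, -1.0]]
contact_force: [-0.0, -0.1, 0.2]
finger_gap: 0.0
gripper_force: 0.0
```

>>> carry_out:
  targets:
    - [[0, 0, 0], [0, 0, 0], 0]
    - [[0, 0, 0], [0, 0, 0], 0]
    - [[0, 0, 0], [0, 0, 0], 0]
    - [[0, 0, 0], [0, 0, 0], 0]
    - [[0, 0, 0], [0, 0, 0], 0]
    - [[0, 0, 0], [0, 0, 0], 0]
    - [[0, 0, 0], [0, 0, 0], 0]
    - [[0, 0, 0], [0, 0, 0], 0]
    - [[0, 0, 0], [0, 0, 0], 0]
    - [[0, 0, 0], [0, 0, 0], 0]

```text
time_s: 11.83
eef_pos: [622.1, 131.8, 197.2]
eef_rot: [[0.932, 0.362, 0.0], [0.362, -0.932, 0.0], [0.0, -0.0, -1.0]]
contact_force: [0.9, -0.1, 0.1]
finger_gap: -0.0
gripper_force: 0.0
```

>>> carry_out:
  targets:
    - [[0, 0, 0], [0, 0, 0], 0]
    - [[0, 0, 0], [0, 0, 0], 0]
    - [[0, 0, 0], [0, 0, 0], 0]
    - [[0, 0, 0], [0, 0, 0], 0]
    - [[0, 0, 0], [0, 0, 0], 0]
    - [[0, 0, 0], [0, 0, 0], 0]
    - [[0, 0, 0], [0, 0, 0], 0]
    - [[0, 0, 0], [0, 0, 0], 0]
    - [[0, 0, 0], [0, 0, 0], 0]
    - [[0, 0, 0], [0, 0, 0], 0]

```text
time_s: 12.67
eef_pos: [622.2, 131.8, 197.2]
eef_rot: [[0.932, 0.362, 0.0], [0.362, -0.932, -0.0], [-0.0, 0.0, -1.0]]
contact_force: [0.5, -0.7, -0.5]
finger_gap: 0.2
gripper_force: 0.0
```

Run:
```python
from h import *
im=optics.read_camera("side"); cv2.imwrite("pics/s3.png",im[:,:,::-1])
```

```text
(no output)
```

View pics/s3.png

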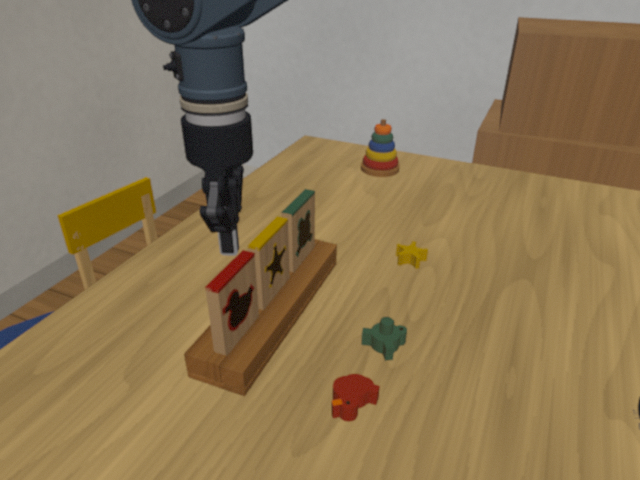

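The fingertips hover over the red edge at about (250, 230), and nothing has moved. Now I'll raise the hand.

>>> carry_out:
  targets:
    - [[0, 0, -0.02], [0, 0, 0], 0]
    - [[0, 0, -0.04], [0, 0, 0], 0]
    - [[0, 0, -0.05], [0, 0, 0], 0]
    - [[0, 0, -0.05], [0, 0, 0], 0]
    - [[0, 0, -0.05], [0, 0, 0], 0]
    - [[0, 0, -0.05], [0, 0, 0], 0]
    - [[0, 0, -0.03], [0, 0, 0], 0]
    - [[0, 0, -0.01], [0, 0, 0], 0]
    - [[0, 0, 0], [0, 0, 0], 0]
    - [[0, 0, 0], [0, 0, 0], 0]

```text
time_s: 13.55
eef_pos: [621.7, 131.8, 316.9]
eef_rot: [[0.932, 0.362, -0.001], [0.362, -0.932, -0.0], [-0.001, -0.0, -1.0]]
contact_force: [0.4, 0.3, -0.5]
finger_gap: 0.3
gripper_force: 0.0
```

```bash
python3 -c "
from h import *
o=telemetry.get_obs();print(o['eef_pos'],np.abs(o['joint_vel']).max())
if o['eef_pos'][2]>290: print(order.finish_job())"
```

```text
[621.74625094 131.79014548 316.94685462] 0.018560823259823726
the job is handed in; nothing more can be done
None
```

The arm pointed at the red duck and then at the middle of the duck board's top edge for over two seconds each, with no sign of touching anything, and I handed the job in at about 13.6 s with the fingertips about 145 mm above that board; no verdict came back.

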